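# Tare the stockroom scale with an empty tin on it

## Robot

A 6-joint arm with a two-finger parallel gripper is mounted at the origin on the work surface. World frame = base frame: x ahead of the robot, y to its left, z up, the work surface at z = 0. Lengths are in m, angles in rad, forces in N, time in s.
With the tool pointing down it reaches from about 0.3 to 0.875 m from the base axis. Payload 6.4 kg.
Tool frame: the origin (TCP) lies on the centre line of the jaws, within the pads' length; the fingertips stand 17 mm ahead of it and the grasp point (between the pads) lies 2 mm behind it (ctrl.tips_ahead is the distance from the TCP to the fingertips, in m); z points along the fingers, x is the direction in which the jaws open and shut, and the axes are right-handed (so a half turn about z gives the same grasp; the last joint's range is limited). The gripper opens to 88 mm and grips with 3 to 60 N. Pads are 18 mm wide; open, the fingers measure 123 mm over their backs; the gripper's body (75 mm by 187 mm) begins 45 mm behind the grasp point.
Start: joints at [1.089, 0.181, 1.607, -0, 1.354, -0.206], TCP at [0.157, 0.553, 0.256] pointing down, gripper open.
Joint ranges: [-2.99, 2.99], [-0.89, 2.07], [0.3, 2.58], [-1.14, 4.28], [0, 2.63], [-3.12, 3.12]. Speed limits (rad/s): [2.57, 2.57, 3.01, 3.14, 3.14, 3.14].

## Interface

Orientations are given as a unit quaternion [x, y, z, w].
In Python, from workcell import sensors, cams, workorder, ctrl gives the robot as it stands.
- The arm moves only by the shell command python3 -m pendant 'ROWS' [OPENING] [FORCE]. ROWS is text: rows parted by semicolons, each of 4 numbers parted by spaces: the shift along the tool's x, y, z in mm, then the turn about the tool's z in rad. In form: dx dy dz turn; .... A call has 1 to 20 rows; each row shifts and turns the commanded pose from where the row before left it, along the tool's axes as they then stand; what a row does not reach is not made up. A row lasts 1/10 s, in which the tool goes at most 50 mm and 8.59 degrees, less where a joint would pass 70% of its speed; a pose out of reach is approached as far as the arm can. A call with a gripper value outside its range is refused whole. OPENING is the closure, from -1 (fully open) to 1 (shut), set as the call begins (- or left out, the last holds). The fingers move at their own pace and stop on an object; FORCE is the grip in N (left out, the last holds). Time passes only in rows, so rows that do not move let the fingers close. It gives the time, the measured TCP pose, the force and the opening at its end, in the units of the state.
- sensors.sense(): the state, without advancing time (a new reading comes with each control period).
- cams.snapshot(name): name is "side" or "top"; returns the picture (420x560x3 uint8, blue, green, red); there is no depth.
- cams.camera_params(name): a dict with "fx", "fy", "cx", "cy" (pixels), "dist" ([k1, k2, p1, p2, k3] as OpenCV has them; the pictures are not rectified), "R" (3x3) and "t" (3): a world point X has camera coordinates R X + t. Camera axes: x right, y down, z forward; pixel columns grow to the right and rows downward; lengths in m; the calibration is good to about 2 mm. A picture is of the moment at which its call begins. camera_params takes no time and is no camera call.
- workorder.finish_job(): hands the job in, once; it reports no verdict.
The state is a dict: "time": time; "joint_pos": joint angles; "joint_vel": joint speeds; "joint_torque": joint torques, N m; "eef_pos": TCP position; "ee_rot": TCP orientation; "force": force on the tool from outside, world axes, zero at the start; "wrist_torque": the same for the moment, N m; "grip_width": finger opening in m.
Only numpy, scipy, OpenCV 4.12 (cv2) and the standard library are available. Lean on these libraries where they do the work, as an engineer would, in place of code of your own. Each camera call takes 0.05 s, during which the arm holds its last target.

## Task

Stand the empty narrow tin upright on the middle of the scale's pan. Then tare the scale: turn the tare knob on the scale's head until its pointer reads zero, that is, points at the long thick mark of the dial.

Things in the scene. Friction and masses are not known exactly. Their poses are not given: they have to be found in the camera images.
- tin_mid (a point): Centre of the empty narrow tin: loose plain steel open-topped cup, 54 mm outside diameter, 60 mm tall, wall 3 mm, about 90 g; on its axis, 30 mm above its base, z up. Starts upright on the table. Not wanted near it: a wider, lower open tin (76 mm across, 38 mm tall) and a closed can with a lid (57 mm across the lid, 54 mm tall).
- pan_mid (a point): Centre of the top face of the scale's pan: fixed flat steel plate 165 x 165 mm, 50 mm above the table, on the left half of the low grey bench scale (180 x 350 mm, fixed). x points to the scale's far side, y to its left. The dial's centre lies 180 mm to -y and 10 mm to +x of this point.
- knob_grip (a point): Grip point on the tare knob's vertical axis, mid-dial (white, 112 mm across) on the scale's head, 83 mm above the table. Knob: black upright bar 44 mm long, 14 mm thick (grip across this), top 12 mm above the point, on a 48 mm round collar whose top is 24 mm below it. Frame turns with the knob: x along the bar to its pointer end (flat black pointer to 40 mm from the axis, white line on top), z up.
- tare_knob (a joint): Knob angle, rad, counter-clockwise positive from above; 0 = pointer at the zero mark (the one long thick mark, on the dial's far side, along +x of pan_mid; thin marks every 15 degrees). Starts 0.6 to 1.35, turns on past zero (stops at -1.6 and 1.6), friction about 0.04 N m, no spring, stays where left.
Things that resemble listed ones, but are neither listed nor needed, are in the scene too. What is shaped like the part that bears tin_mid but blue or purple is not meant.

How it is judged:
By the outcome, as a careful person would: the job done as asked, in the order asked, and still so for the second after the job is handed in, with the robot touching nothing.
It also fails if it takes over 54 s, if anything falls off the work surface, if the arm or the gripper's body presses on something with over 40 N, if the wrist force passes 120 N, or if a joint passes its speed limit or range.

## Working session

There is one attempt and no reset: what is moved stays moved. The work goes in short steps, Python scripts to look and compute and a shell command to move; the robot and the scene stay as the last step left them, time stands still between calls to the robot, and variables do not carry over. Pictures are saved under pics/ and viewed, and the job is handed in when it is done.

```bash
ls; mkdir -p pics; python3 - <<'E'
from workcell import sensors, cams, ctrl
import cv2
for n in ("side","top"):
    im=cams.snapshot(n); cv2.imwrite(f"pics/{n}0.png",im)
    p=cams.camera_params(n); print(n,{k:(v if not hasattr(v,'tolist') else v.tolist()) for k,v in p.items()})
print(sensors.sense(), ctrl.tips_ahead)
E
```

```text
pics
side {'fx': 399.1144556561276, 'fy': 399.1144556561276, 'cx': 277.02732270210976, 'cy': 208.0936525171458, 'dist': [0.002685099419607289, 0.0, 0.0, 0.0, 0.0], 'R': [[0.9753318668465664, -0.2202821839997887, -0.014265655466012148], [-0.16500237879086738, -0.6845918130769286, -0.7100058200193846], [0.14663548174622293, 0.6948451689983365, -0.7040512954414093]], 't': [-0.5319269378958198, 0.07998550824819406, 1.021929871815887]}
top {'fx': 500.23884031744274, 'fy': 500.23884031744274, 'cx': 276.0969937116071, 'cy': 202.39403759429993, 'dist': [-0.15095780186654767, 0.0, 0.0, 0.0, 0.0], 'R': [[0.02611960252085946, -0.999445873022386, 0.020632820036854307], [-0.9883893082509261, -0.0289100907718841, -0.1491669601044986], [0.14968079936788134, -0.016497077016317866, -0.9885967351506427]], 't': [-0.09971335581092582, 0.524868284777893, 1.162949770154242]}
{'time': 0.1, 'joint_pos': array([ 1.08869118e+00,  1.81450059e-01,  1.60786101e+00,  3.98668604e-05,
        1.35380822e+00, -2.06331426e-01]), 'joint_vel': array([ 0.00036753, -0.00227051, -0.00260268, -0.00026637,  0.00028602,
       -0.00207059]), 'joint_torque': array([ 1.44645182e-03, -4.34824526e+01, -3.42696512e+01,  7.04945647e-02,
        3.39896686e-02,  4.28934115e-07]), 'eef_pos': array([0.15635084, 0.5528828 , 0.25493232]), 'ee_rot': array([ 7.97589821e-01,  6.03199714e-01, -6.98538330e-04,  3.08342026e-04]), 'force': array([-0.00792199, -0.32507912,  0.03593708]), 'wrist_torque': array([-0.02250097,  0.05031293,  0.02195052]), 'grip_width': 0.08806275387122249} 0.017
```

View pics/side0.png

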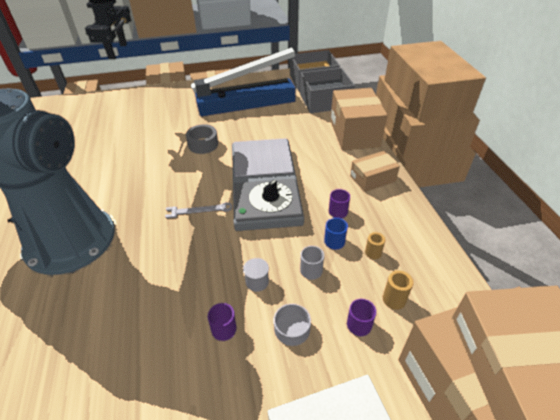

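View pics/top0.png

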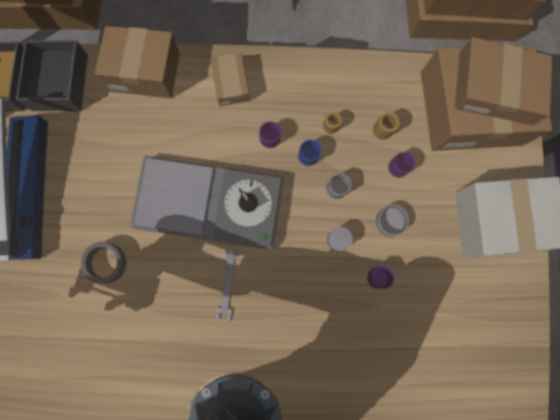

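Top view: candidates for the narrow tin:
- grey open cup (339,185), which I choose: narrow, plain steel and open
- lidded can (340,239)
- wide low tin (393,220)
- blue cup (310,152)
- purple cups (270,134), (402,163) and (380,278)
- brown cups (387,124) and (333,121)

In the side view these are grey cup (312,263), can (257,275) and wide tin (292,324). Next I check the choice in a close crop.

```bash
python3 - <<'E'
import cv2, numpy as np
s=cv2.imread("pics/side0.png");t=cv2.imread("pics/top0.png")
a=cv2.resize(s[235:350,235:350],(400,400),interpolation=cv2.INTER_CUBIC)
b=cv2.resize(t[155:255,315:415],(400,400),interpolation=cv2.INTER_CUBIC)
cv2.imwrite("pics/crop1.png",np.hstack([a,b]))
a=cv2.resize(s[130:240,220:320],(364,400),interpolation=cv2.INTER_CUBIC)
b=cv2.resize(t[145:255,125:295],(433,280),interpolation=cv2.INTER_CUBIC)
b=cv2.copyMakeBorder(b,0,120,0,0,cv2.BORDER_CONSTANT)
cv2.imwrite("pics/crop2.png",np.hstack([a,b]))
E
```

```text
(no output)
```

View pics/crop1.png

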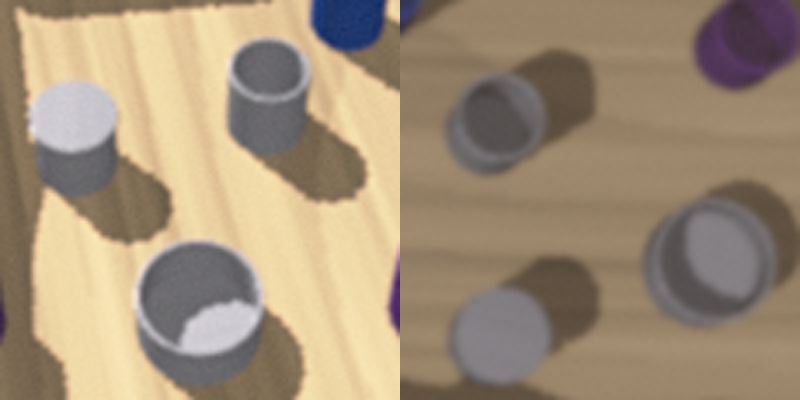

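View pics/crop2.png

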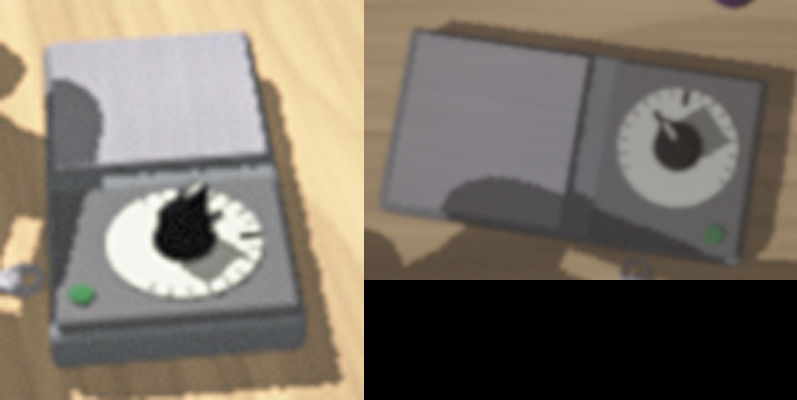

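Crop confirms it: the open narrow cup is side (312,263) / top (339,185); the can has a lid and the wide tin shows a bright floor. The dial's thick mark is at about top (251,184), with the pointer toward about (239,189). Now I measure.

```bash
cat > h.py <<'E'
import cv2, numpy as np
from workcell import cams
P={n:cams.camera_params(n) for n in("side","top")}
for p in P.values():
    for k in("R","t","dist"): p[k]=np.array(p[k],float)
    p["K"]=np.array([[p["fx"],0,p["cx"]],[0,p["fy"],p["cy"]],[0,0,1.]])
def ray(n,uv):
    p=P[n]; q=cv2.undistortPoints(np.array([[uv]],float),p["K"],p["dist"])[0,0]
    d=p["R"].T@np.array([q[0],q[1],1]); return -p["R"].T@p["t"], d/np.linalg.norm(d)
def plane(n,uv,z):
    c,d=ray(n,uv); return c+d*(z-c[2])/d[2]
def tri(a,b):
    (c1,d1),(c2,d2)=ray("side",a),ray("top",b)
    A=np.stack([d1,-d2],1); s=np.linalg.lstsq(A,c2-c1,rcond=None)[0]
    p,q=c1+s[0]*d1,c2+s[1]*d2
    return (p+q)/2, np.linalg.norm(p-q)
def proj(n,X):
    p=P[n]; return cv2.projectPoints(np.array([X],float),cv2.Rodrigues(p["R"])[0],p["t"],p["K"],p["dist"])[0][0,0]
E
python3 - <<'E'
from h import *
s=cv2.imread("pics/side0.png");t=cv2.imread("pics/top0.png")
# dial white
def blob(im,box,f):
    x0,y0,x1,y1=box; r=im[y0:y1,x0:x1]; m=f(cv2.cvtColor(r,cv2.COLOR_BGR2HSV)).astype(np.uint8)*255
    m=cv2.morphologyEx(m,cv2.MORPH_CLOSE,np.ones((3,3)))
    c=max(cv2.findContours(m,cv2.RETR_EXTERNAL,cv2.CHAIN_APPROX_NONE)[0],key=cv2.contourArea)
    return c+np.array([x0,y0])
for n,im,box,th in(("side",s,(240,170,305,222),165),("top",t,(215,170,285,235),118)):
    h=cv2.cvtColor(im[box[1]:box[3],box[0]:box[2]],cv2.COLOR_BGR2HSV); print(n,np.percentile(h[...,2],[5,25,50,75,95]))
    c=blob(im,box,lambda h:(h[...,2]>th)&(h[...,1]<70)); hu=cv2.convexHull(c)
    e=cv2.fitEllipse(hu); print(n,"dial",e); 
    if n=="side": a=e[0]
    else: b=e[0]
D,err=tri(a,b); print("dial tri",D,err, plane("side",a,.059),plane("top",b,.059))
# tin rim, eyeballed from the crop
r=tri((312.0,255.1),(340.5,184.2)); print("tin rim",r)
print(plane("side",(312.,255.1),.06),plane("top",(340.5,184.2),.06))
# pan corners from crops
cs=[(220+x/3.64,130+y/3.64) for x,y in((46,48),(245,33),(268,162))]
for x,y in((416,31),(592,57),(572,226),(382,208)):
    q=(125+(x-364)/2.547,145+y/2.547); print("pan corner",q,plane("top",q,.05))
for q in cs: print("pan corner side",q,plane("side",q,.05))
print("thickmark",plane("top",(125+(687-364)/2.547,145+97/2.547),.059),plane("side",(220+250/3.64,130+236/3.64),.059))
E
```

```text
side [ 28. 103. 141. 177. 246.]
side dial ((269.5484924316406, 195.29539489746094), (32.79843521118164, 43.626747131347656), 93.13520050048828)
top [ 63.  92.  98. 133. 162.]
top dial ((247.6790313720703, 202.61390686035156), (47.27462387084961, 47.651187896728516), 90.51200103759766)
dial tri [ 0.52238171 -0.01747385  0.05549024] 0.0005171630735678281 [ 0.52142997 -0.02121738  0.059     ] [ 0.52211895 -0.01762699  0.059     ]
tin rim (array([ 0.57317175, -0.23776919,  0.05957951]), np.float64(0.0002526096187557092))
[ 0.57318852 -0.23807768  0.06      ] [ 0.57296248 -0.23769302  0.06      ]
pan corner (145.4161758932077, 157.1711817824892) [0.62798874 0.23604164 0.05      ]
pan corner (214.5170789163722, 167.37926972909304) [0.60703948 0.06578997 0.05      ]
pan corner (206.66470357283077, 233.73184138201805) [0.44623492 0.07724405 0.05      ]
pan corner (132.06713780918727, 226.66470357283077) [0.45738206 0.25704681 0.05      ]
pan corner side (232.63736263736263, 143.1868131868132) [0.46173358 0.24450498 0.05      ]
pan corner side (287.3076923076923, 139.06593406593407) [0.62964156 0.22536582 0.05      ]
pan corner side (293.6263736263736, 174.5054945054945) [0.60624704 0.05585518 0.05      ]
thickmark [ 0.56939858 -0.02582933  0.059     ] [ 0.57038973 -0.03125255  0.059     ]
```

```bash
python3 -m pendant '0 0 0 -0.15;0 0 0 -0.15;0 0 0 -0.15;0 0 0 -0.15;0 0 0 -0.15;0 0 0 -0.15' -1 20
cat >> h.py <<'E'
from scipy.spatial.transform import Rotation as Rn
def to(X,z=None):
    from workcell import sensors
    s=sensors.sense(); R=Rn.from_quat(s["ee_rot"]).as_matrix()
    d=R.T@(np.array(X)-s["eef_pos"]); 
    print("t",round(s["time"],2),"eef",s["eef_pos"].round(4),"phi",np.degrees(np.arctan2(R[1,0],R[0,0])).round(2),"zax",R[:,2].round(3),"d_tool mm",(1e3*d).round(1),"grip",s["grip_width"].round(4),"F",s["force"].round(1),"j6",s["joint_pos"][5].round(2))
E
python3 -c "
from h import *
to([.573,-.238,.16])
X=proj('top',[.573,-.238,.06]);print(X)
# other can etc
print(plane('top',(340,239),.054),plane('top',(310,150),.06),plane('top',(393,220),.038))"
```

```text
time: 0.7
eef_pos: [0.1565, 0.553, 0.2552]
ee_rot: [0.453, 0.891, -0.001, 0.0]
force: [0.9, 0.3, 1.2]
grip_width: 0.0886Traceback (most recent call last):
  File "<string>", line 3, in <module>
    to([.573,-.238,.16])
    ~~^^^^^^^^^^^^^^^^^^
  File "h.py", line 24, in to
    print("t",round(s["time"],2),"eef",s["eef_pos"].round(4),"phi",np.degrees(np.arctan2(R[1,0],R[0,0])).round(2),"zax",R[:,2].round(3),"d_tool mm",(1e3*d).round(1),"grip",s["grip_width"].round(4),"F",s["force"].round(1),"j6",s["joint_pos"][5].round(2))
                                                                                                                                                                            ^^^^^^^^^^^^^^^^^^^^^
AttributeError: 'float' object has no attribute 'round'
```

```bash
sed -i 's/s\["grip_width"\].round(4)/round(float(s["grip_width"]),4)/' h.py
python3 -c "
from h import *
to([.573,-.238,.16])
X=proj('top',[.573,-.238,.06]);print(X)
# other can etc
print(plane('top',(340,239),.054),plane('top',(310,150),.06),plane('top',(393,220),.038))"
```

```text
t 0.7 eef [0.1565 0.553  0.2552] phi 126.11 zax [-0.    -0.001 -1.   ] d_tool mm [-884.5 -129.6   95.7] grip 0.0886 F [0.9 0.3 1.2] j6 -1.11
[340.62743428 184.18855525]
[ 0.4422279  -0.23837805  0.054     ] [ 0.65467655 -0.16328026  0.06      ] [ 0.49284303 -0.3703616   0.038     ]
```

```bash
python3 -m pendant '-44 -6.5 0 0;-44 -6.5 0 0;-44 -6.5 0 0;-44 -6.5 0 0;-44 -6.5 0 0;-44 -6.5 0 0;-44 -6.5 0 0;-44 -6.5 0 0;-44 -6.5 0 0;-44 -6.5 0 0;-44 -6.5 0 0;-44 -6.5 0 0;-44 -6.5 0 0;-44 -6.5 0 0;-44 -6.5 0 0;-44 -6.5 0 0;-44 -6.5 0 0;-44 -6.5 0 0;-30 -6.5 0 0;-15 -6 0 0'
python3 -m pendant '0 0 0 0;0 0 0 0'
python3 -c "
from h import *
to([.573,-.238,.16])
im=cams.snapshot('top');cv2.imwrite('pics/top1.png',im)"
```

```text
time: 2.7
eef_pos: [0.541, -0.2038, 0.2549]
ee_rot: [0.457, 0.89, -0.0, -0.0]
force: [-0.1, 1.1, -0.2]
grip_width: 0.0881
time: 2.9
eef_pos: [0.5401, -0.2005, 0.2553]
ee_rot: [0.456, 0.89, 0.0, -0.001]
force: [0.1, -0.2, -0.4]
grip_width: 0.0882
t 2.9 eef [ 0.5401 -0.2005  0.2553] phi 125.76 zax [-0.001  0.001 -1.   ] d_tool mm [-49.8   4.8  95.2] grip 0.0882 F [ 0.1 -0.2 -0.4] j6 -2.76
```

View pics/top1.png

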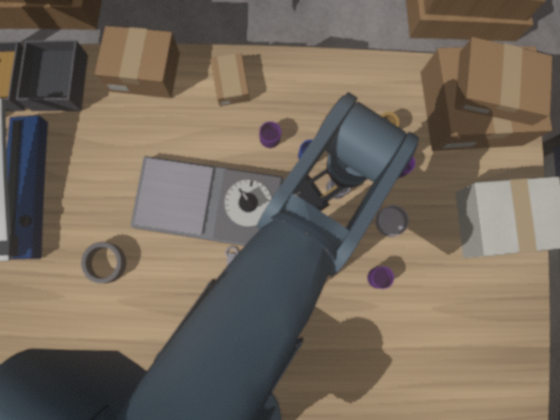

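Picture shows the gripper just short of the tin, at about (330,185). The arm hides the tin, but nothing has been disturbed.

```bash
python3 -m pendant '-25 2.5 0 0;-25 2.5 15 0;0 0 40 0;0 0 30 0;0 0 10 0;0 0 0 0;0 0 0 0'
python3 -c "
from h import *
to([.573,-.238,.04])
im=cams.snapshot('side');cv2.imwrite('pics/side1.png',cv2.resize(im[190:330,220:420],(800,560)))"
```

```text
time: 3.65
eef_pos: [0.5748, -0.2389, 0.1625]
ee_rot: [0.455, 0.89, -0.0, 0.001]
force: [0.1, -0.1, 0.3]
grip_width: 0.0882
t 3.65 eef [ 0.5748 -0.2389  0.1625] phi 125.82 zax [ 0.002 -0.001 -1.   ] d_tool mm [  2.   -1.  122.5] grip 0.0882 F [ 0.1 -0.1  0.3] j6 -2.78
```

View pics/side1.png

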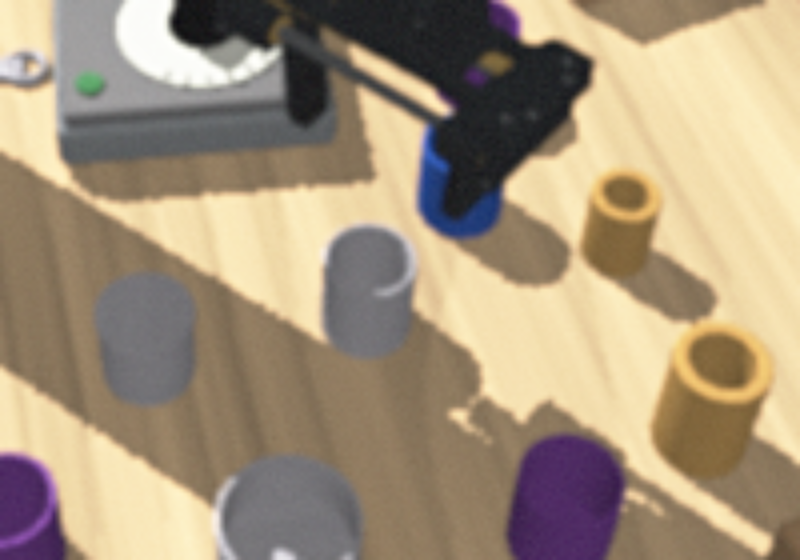

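The tin stands free in the crop at (370,290), with a finger to each side above it. Going down.

```bash
python3 -m pendant '1.5 -1 20 0;0 0 20 0;0 0 20 0;0 0 20 0;0 0 20 0;0 0 15 0;0 0 7 0;0 0 0 0;0 0 0 0' -1
python3 -c "
from h import *
to([.573,-.238,.04])
im=cams.snapshot('side');cv2.imwrite('pics/side2.png',cv2.resize(im[190:330,220:420],(800,560)))"
```

```text
time: 4.6
eef_pos: [0.573, -0.239, 0.0398]
ee_rot: [0.456, 0.89, -0.0, 0.001]
force: [0.2, 0.3, 0.6]
grip_width: 0.0882
t 4.6 eef [ 0.573  -0.239   0.0398] phi 125.77 zax [ 0.001 -0.001 -1.   ] d_tool mm [ 0.8  0.6 -0.2] grip 0.0882 F [0.2 0.3 0.6] j6 -2.78
```

View pics/side2.png

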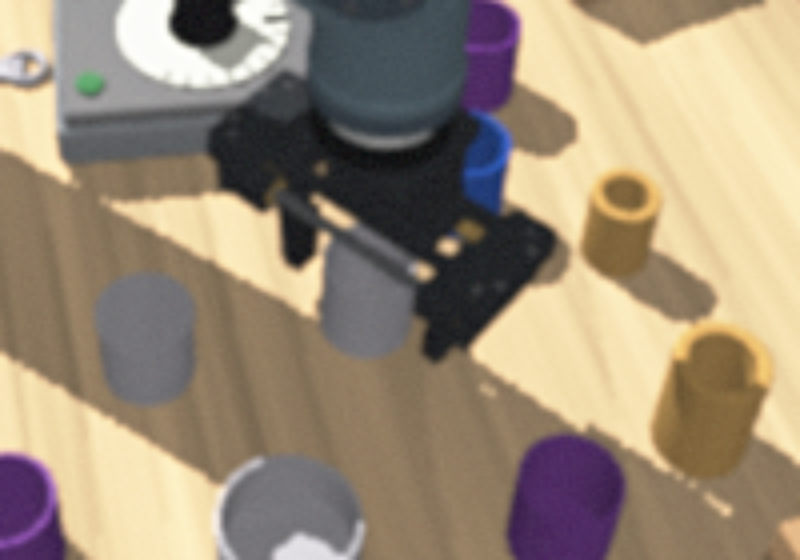

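The tin (crop 370,290) sits between the fingers. Closing and lifting.

```bash
python3 -m pendant '0 0 0 0;0 0 0 0;0 0 0 0;0 0 0 0;0 0 0 0;0 0 0 0;0 0 0 0;0 0 0 0' 1 20
python3 -c "
from h import *
to([.573,-.238,.04])"
python3 -m pendant '0 0 -10 0;0 0 -20 0;0 0 -30 0;0 0 -35 0;0 0 -35 0;0 0 -20 0;0 0 0 0'
python3 -c "
from h import *
a=np.radians(-7);R=np.array([[np.cos(a),-np.sin(a)],[np.sin(a),np.cos(a)]])
D=np.array([.522,-.0178]); pm=D+R@[-.01,.18]; print(pm, D+R@[.05,0])
to([pm[0],pm[1],.18])
im=cams.snapshot('side');cv2.imwrite('pics/side3.png',im)
# yaw from marks using first images
for z in(.055,.059):
  for n,c,m in(('top',(247.68,202.61),(125+(687-364)/2.547,145+97/2.547)),('side',(269.55,195.3),(220+250/3.64,130+236/3.64))):
    d=plane(n,m,z)-plane(n,c,z); print(n,z,np.linalg.norm(d),np.degrees(np.arctan2(d[1],d[0])))
"
```

```text
time: 5.45
eef_pos: [0.5722, -0.2385, 0.0388]
ee_rot: [0.456, 0.89, 0.0, -0.0]
force: [-1.1, 0.9, 2.0]
grip_width: 0.0528
t 5.45 eef [ 0.5722 -0.2385  0.0388] phi 125.77 zax [-0.  0. -1.] d_tool mm [-0.   0.9 -1.2] grip 0.0528 F [-1.1  0.9  2. ] j6 -2.78
time: 6.15
eef_pos: [0.5743, -0.2398, 0.1933]
ee_rot: [0.456, 0.89, -0.0, 0.004]
force: [0.2, -0.2, -0.9]
grip_width: 0.0523
[0.53401102 0.162077  ] [ 0.57162731 -0.02389347]
t 6.15 eef [ 0.5743 -0.2398  0.1933] phi 125.77 zax [ 0.007 -0.004 -1.   ] d_tool mm [349.7 202.2  11.3] grip 0.0523 F [ 0.2 -0.2 -0.9] j6 -2.78
top 0.055 0.04814011470079098 -9.841644459970208
side 0.055 0.050255465562869875 -11.562954389877657
top 0.059 0.04797623885950793 -9.841644459970196
side 0.059 0.04997380120699384 -11.562954389877637
```

View pics/side3.png

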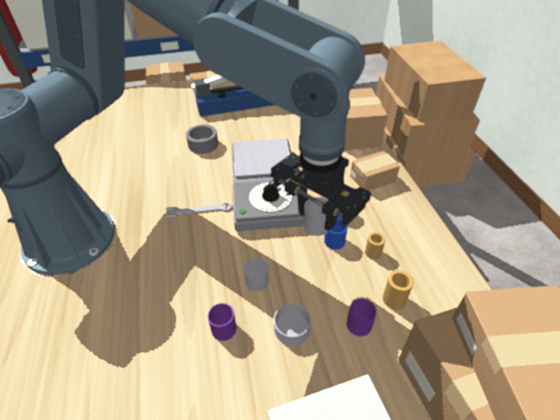

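Tin is held (opening 52.3 mm) at side (315,215), clear of the knob. Before placing, I refine the pan centre and yaw.

```bash
python3 - <<'E'
from h import *
t=cv2.imread("pics/top0.png");s=cv2.imread("pics/side0.png")
out=[]
for n,im,box in(("top",t,(120,145,300,260)),("side",s,(220,130,320,240))):
    x0,y0,x1,y1=box
    h=cv2.cvtColor(cv2.resize(im[y0:y1,x0:x1],None,fx=4,fy=4,interpolation=cv2.INTER_CUBIC),cv2.COLOR_BGR2HSV)
    m=((h[...,1]<60)).astype(np.uint8)*255
    o=cv2.cvtColor(m,cv2.COLOR_GRAY2BGR)
    o=np.hstack([cv2.cvtColor(h,cv2.COLOR_HSV2BGR)[...],]) if 0 else o
    g=cv2.resize(im[y0:y1,x0:x1],None,fx=4,fy=4,interpolation=cv2.INTER_CUBIC)
    g=cv2.convertScaleAbs(g,alpha=1.6 if n=="top" else 1)
    cv2.imwrite(f"pics/m_{n}.png",o); cv2.imwrite(f"pics/z_{n}.png",g)
E
```

```text
(no output)
```

View pics/z_top.png

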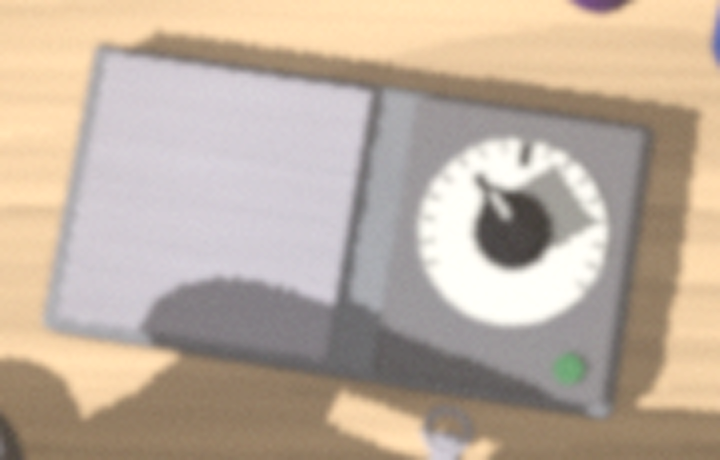

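View pics/m_top.png

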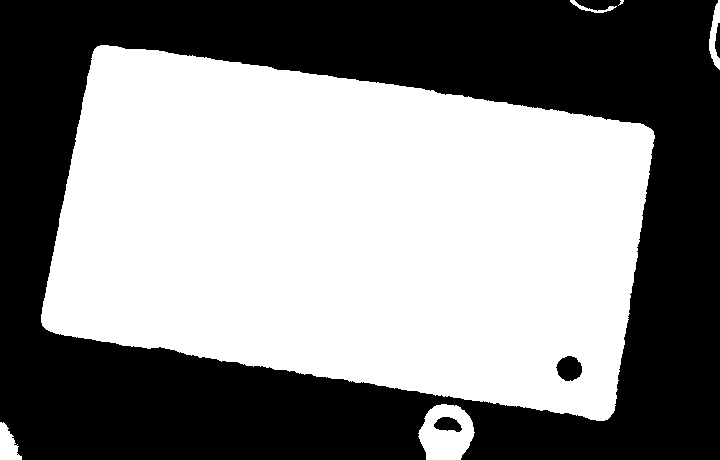

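View pics/z_side.png

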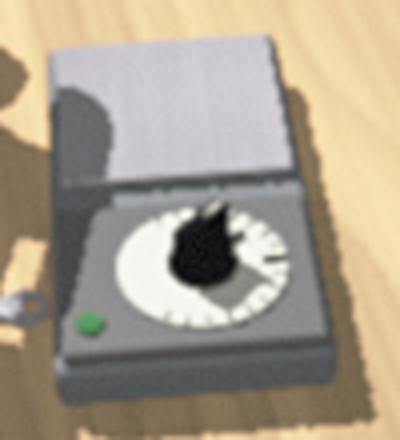

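```bash
python3 - <<'E'
from h import *
T=lambda x,y:(120+(x+.5)/4-.5,145+(y+.5)/4-.5)
S=lambda x,y:(220+(x+.5)/4-.5,130+(y+.5)/4-.5)
tc=[T(*q) for q in((102,50),(377,90),(330,360),(61,327))]
sc=[S(*q) for q in((272,38),(298,167),(57,188),(50,54))]  # FL(far-left), FR, NR, NL
X=[]
for a,b,nm in zip(sc,tc,("FL","FR","NR","NL")):
    p,e=tri(a,b); X.append(p); print(nm,p.round(4),round(e,4),plane("top",b,.05)[:2].round(4),plane("side",a,.05)[:2].round(4))
X=np.array(X); print("mean",X.mean(0))
for q in(np.array([plane("top",b,.05) for b in tc]),np.array([plane("side",a,.05) for a in sc])):
    print("mean",q.mean(0), [np.degrees(np.arctan2(*(d[1],d[0]))).round(1) for d in(q[0]-q[3],q[1]-q[2])],[ (np.degrees(np.arctan2(d[1],d[0]))-90).round(1) for d in(q[0]-q[1],q[3]-q[2])],[np.linalg.norm(q[i]-q[i-1]).round(4) for i in range(4)])
# far edge of scale / right edge from mask, top
m=cv2.imread("pics/m_top.png",0); 
def edge(pts,z):
    W=np.array([plane("top",T(*p),z)[:2] for p in pts]); vx,vy,_,_=cv2.fitLine(W.astype(np.float32),cv2.DIST_HUBER,0,.01,.01).ravel(); return np.degrees(np.arctan2(vy,vx))
print("far",edge([(x,np.argmax(m[:,x]>0)) for x in range(180,560,5)],.05))
print("right",edge([(719-np.argmax(m[y,::-1]>0),y) for y in range(150,400,5)],.05), "left",edge([(np.argmax(m[y]>0),y) for y in range(60,310,5)],.02))
for q in((523,150),(527,153),(525,158)): 
    d=plane("top",T(*q),.055)-plane("top",T(512,231),.055); print(np.degrees(np.arctan2(d[1],d[0])),np.linalg.norm(d))
E
```

```text
FL [0.6324 0.2395 0.0392] 0.0035 [0.6281 0.2368] [0.6305 0.2248]
FR [0.609  0.0671 0.0512] 0.0032 [0.6076 0.0674] [0.611  0.0688]
NR [0.4432 0.0881 0.0486] 0.0014 [0.4438 0.0879] [0.4424 0.0864]
NL [0.4597 0.2515 0.0455] 0.002 [0.4583 0.2503] [0.4602 0.2452]
mean [0.53608809 0.16154256 0.04612638]
mean [0.53444895 0.16058101 0.05      ] [np.float64(-4.5), np.float64(-7.1)] [np.float64(-6.9), np.float64(-5.1)] [np.float64(0.1703), np.float64(0.1706), np.float64(0.1651), np.float64(0.163)]
mean [0.53604591 0.15629375 0.05      ] [np.float64(-6.8), np.float64(-6.0)] [np.float64(-7.1), np.float64(-6.4)] [np.float64(0.1715), np.float64(0.1573), np.float64(0.1695), np.float64(0.1598)]
far 82.914856
right -6.887958 left -7.118237
-5.650215431898311 0.04934083029582917
-8.774654377777921 0.04790917387160938
-7.9946301107702675 0.044711413474925
```

Yaw is about -7.0° on all edges. Pan centre is about (0.535, 0.161), and triangulated corner heights average 46 mm (50 expected), so it's consistent with the dial offset, which gives (0.534, 0.162). Carrying the tin over.

```bash
python3 -m pendant '20 12 0 0;35 20 0 0;35 20 0 0;35 20 0 0;35 20 0 0;35 20 0 0;35 20 0 0;35 20 0 0;35 20 0 0;30 17 0 0;15 8 0 0;0 0 0 0;0 0 0 0;0 0 0 0'
python3 -c "
from h import *
to([.535,.161,.09])"
```

```text
time: 7.6
eef_pos: [0.5302, 0.1555, 0.1878]
ee_rot: [0.456, 0.89, -0.001, -0.001]
force: [0.1, 0.3, -1.4]
grip_width: 0.0524
t 7.6 eef [0.5302 0.1555 0.1878] phi 125.71 zax [-0.001 -0.    -1.   ] d_tool mm [ 1.6  7.2 97.8] grip 0.0524 F [ 0.1  0.3 -1.4] j6 -2.12
```

```bash
python3 -m pendant '1.5 7 10 0;0 0 20 0;0 0 20 0;0 0 15 0;0 0 10 0;0 0 0 0;0 0 0 0;0 0 0 0'
python3 -c "
from h import *
to([.535,.161,.09])
im=cams.snapshot('side');cv2.imwrite('pics/side4.png',cv2.resize(im[80:240,200:340],(700,800))[:600])
im=cams.snapshot('top');cv2.imwrite('pics/top4.png',im)"
```

```text
time: 8.4
eef_pos: [0.5361, 0.1618, 0.1147]
ee_rot: [0.456, 0.89, 0.0, 0.001]
force: [0.8, 0.1, -0.6]
grip_width: 0.0527
t 8.4 eef [0.5361 0.1618 0.1147] phi 125.76 zax [ 0.002  0.    -1.   ] d_tool mm [-0.  -1.4 24.7] grip 0.0527 F [ 0.8  0.1 -0.6] j6 -2.11
```

View pics/side4.png

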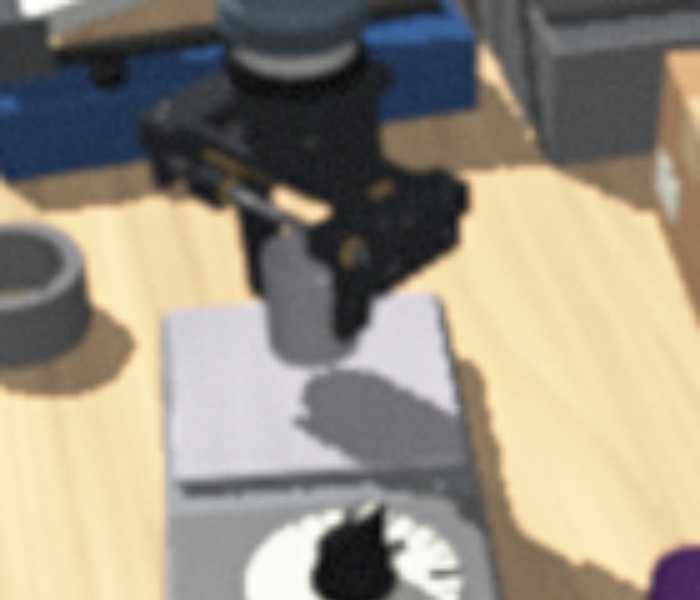

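The tin hangs upright over the pan in the crop at (305,310), with no obstruction. I lower it slowly and watch the force.

```bash
python3 -m pendant '0 -1 8 0;0 0 8 0;0 0 4 0;0 0 2 0;0 0 0 0;0 0 0 0'
python3 -c "
from h import *
to([.535,.161,.09])"
```

```text
time: 9.1
eef_pos: [0.5346, 0.1612, 0.0917]
ee_rot: [0.456, 0.89, 0.0, 0.0]
force: [-0.5, 0.4, -1.7]
grip_width: 0.0522
t 9.1 eef [0.5346 0.1612 0.0917] phi 125.76 zax [ 0.  0. -1.] d_tool mm [-0.4  0.2  1.7] grip 0.0522 F [-0.5  0.4 -1.7] j6 -2.11
```

```bash
python3 -m pendant '0 0 1 0;0 0 1 0;0 0 0 0;0 0 0 0'
python3 -m pendant '0 0 0.5 0;0 0 0.5 0;0 0 0 0'
python3 -c "
from h import *
to([.535,.161,.09])"
```

```text
time: 9.5
eef_pos: [0.5345, 0.1612, 0.0897]
ee_rot: [0.456, 0.89, -0.0, 0.0]
force: [0.7, -0.1, -1.6]
grip_width: 0.0525
time: 9.8
eef_pos: [0.5345, 0.1612, 0.0888]
ee_rot: [0.456, 0.89, 0.0, 0.0]
force: [-0.8, -0.1, -0.9]
grip_width: 0.0528
t 9.8 eef [0.5345 0.1612 0.0888] phi 125.76 zax [ 0.  0. -1.] d_tool mm [-0.5  0.3 -1.2] grip 0.0528 F [-0.8 -0.1 -0.9] j6 -2.11
```

```bash
python3 -m pendant '0 0 0.7 0;0 0 0 0;0 0 0 0'
python3 -m pendant '0 0 0 0;0 0 0 0;0 0 0 0;0 0 0 0;0 0 0 0;0 0 0 0;0 0 0 0' -1
python3 -m pendant '0 0 -5 0;0 0 -15 0;0 0 -30 0;0 0 -40 0;0 0 -20 0;0 0 0 0'
python3 -c "
from h import *
to([.535,.161,.2])
im=cams.snapshot('side');cv2.imwrite('pics/side5.png',cv2.resize(im[80:240,200:340],(700,800))[100:700])
im=cams.snapshot('top');cv2.imwrite('pics/top5.png',im)"
```

```text
time: 10.1
eef_pos: [0.5346, 0.1612, 0.0887]
ee_rot: [0.456, 0.89, 0.0, 0.0]
force: [-2.8, -0.4, 6.6]
grip_width: 0.0527
time: 10.8
eef_pos: [0.5345, 0.1612, 0.088]
ee_rot: [0.456, 0.89, -0.0, -0.0]
force: [0.2, 0.1, 0.8]
grip_width: 0.0879
time: 11.4
eef_pos: [0.537, 0.1615, 0.2032]
ee_rot: [0.456, 0.89, 0.002, 0.004]
force: [-0.3, 0.0, 0.8]
grip_width: 0.0882
t 11.4 eef [0.537  0.1615 0.2032] phi 125.78 zax [ 0.009  0.001 -1.   ] d_tool mm [ 0.8 -2.   3.2] grip 0.0882 F [-0.3  0.   0.8] j6 -2.11
```

View pics/side5.png

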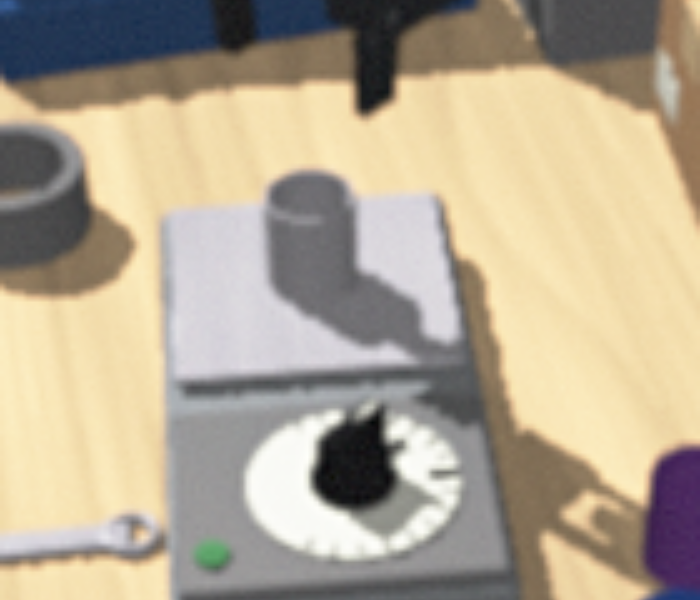

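View pics/top5.png

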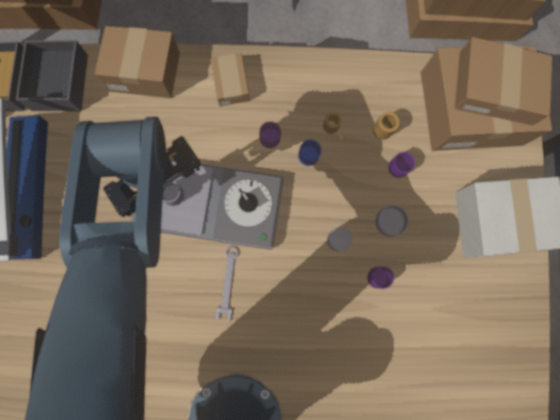

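Tin stands upright near the pan's centre (side 262,139 for the rim). The knob's pointer is unmoved. Now I check the tin's rim and measure the knob.

```bash
python3 - <<'E'
from h import *
print("tin rim on pan",plane("side",(262,139.2),.11), proj("side",[.535,.161,.11]))
T=lambda x,y:(120+(x+.5)/4-.5,145+(y+.5)/4-.5)
S=lambda x,y:(220+(x+.5)/4-.5,130+(y+.5)/4-.5)
D=np.array([.522,-.0178])
iT=lambda p:((p[0]-120+.5)*4-.5,(p[1]-145+.5)*4-.5); iS=lambda p:((p[0]-220+.5)*4-.5,(p[1]-130+.5)*4-.5)
for deg in(30,38,46):
  for z in(.062,.071,.083,.095):
    for r in(.022,.04):
      a=np.radians(deg);X=[*(D+r*np.array([np.cos(a),np.sin(a)])),z]
      print(deg,z,r,np.round(iT(proj("top",X))),np.round(iS(proj("side",X))))
print(np.round(iT(proj("top",[*D,.095]))),np.round(iT(proj("top",[*D,.059]))))
E
python3 - <<'E'
import cv2,numpy as np
t=cv2.imread("pics/top5.png");s=cv2.imread("pics/side5.png")
a=cv2.convertScaleAbs(cv2.resize(t[172:232,218:278],(600,600),interpolation=cv2.INTER_CUBIC),alpha=1.5)
cv2.imwrite("pics/dial5.png",a)
s=cv2.imread("pics/side0.png")
cv2.imwrite("pics/dials5.png",cv2.resize(s[165:225,240:310],(700,600),interpolation=cv2.INTER_CUBIC))
E
```

```text
tin rim on pan [0.53906314 0.1586818  0.11      ] [260.43991614 138.93912363]
30 0.062 0.022 [495. 199.] [224. 240.]
30 0.062 0.04 [481. 173.] [244. 228.]
30 0.071 0.022 [494. 197.] [224. 230.]
30 0.071 0.04 [480. 170.] [244. 217.]
30 0.083 0.022 [493. 193.] [224. 216.]
30 0.083 0.04 [479. 166.] [244. 204.]
30 0.095 0.022 [492. 190.] [223. 202.]
30 0.095 0.04 [478. 162.] [244. 190.]
38 0.062 0.022 [490. 202.] [221. 238.]
38 0.062 0.04 [473. 178.] [238. 224.]
38 0.071 0.022 [490. 199.] [221. 228.]
38 0.071 0.04 [472. 175.] [238. 214.]
38 0.083 0.022 [489. 196.] [220. 214.]
38 0.083 0.04 [471. 171.] [238. 200.]
38 0.095 0.022 [488. 192.] [220. 200.]
38 0.095 0.04 [469. 168.] [237. 186.]
46 0.062 0.022 [486. 205.] [217. 236.]
46 0.062 0.04 [465. 184.] [231. 221.]
46 0.071 0.022 [486. 203.] [217. 226.]
46 0.071 0.04 [465. 181.] [231. 210.]
46 0.083 0.022 [485. 199.] [216. 212.]
46 0.083 0.04 [463. 177.] [231. 197.]
46 0.095 0.022 [484. 196.] [216. 198.]
46 0.095 0.04 [462. 174.] [230. 183.]
[510. 223.] [513. 232.]
```

View pics/dial5.png

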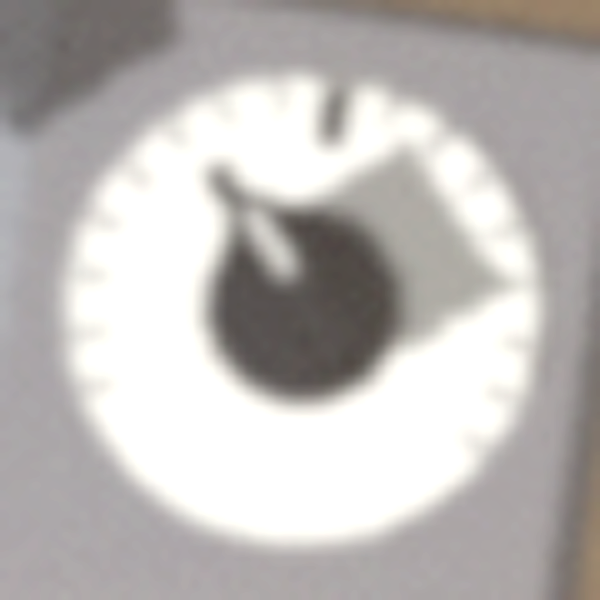

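View pics/dials5.png

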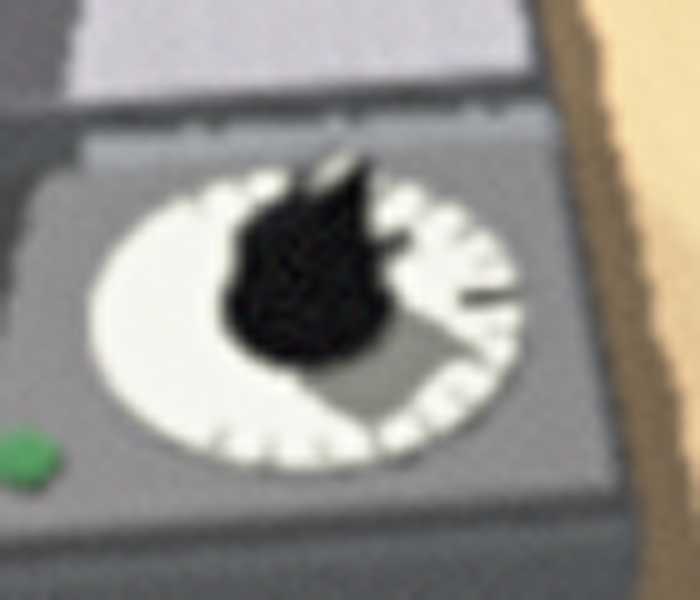

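```bash
python3 - <<'E'
from h import *
tip,e=tri((240+40/1-.0,165+24.3),(239.5,189.2)); print("pointer tip",tip,e)
for n,q in(("top",(239.5,189.2)),("side",(280,189.3))):
  for z in(.055,.057,.059):
    p=plane(n,q,z); d=p[:2]-[.522,-.0178]; print(n,z,p,np.linalg.norm(d),np.degrees(np.arctan2(d[1],d[0])))
a,b=[plane("top",(218+x/10,172+y/10),.095) for x,y in((255,218),(290,275))]; d=a-b; print("line",np.degrees(np.arctan2(d[1],d[0])),a,b)
n=np.array([-d[1],d[0]])[:2]/np.linalg.norm(d[:2]); print("axis lateral offset of line from D (mm)",1e3*((a+b)[:2]/2-[.522,-.0178])@n)
to([.522,-.0178,.15])
E
```

```text
pointer tip [0.555085   0.00336995 0.05134562] 5.031800179192074e-05
top 0.055 [0.55446623 0.00315574 0.055     ] 0.03864193273592474 32.84073715294664
top 0.057 [0.55411363 0.00303923 0.057     ] 0.03828261279604992 32.980409621730885
top 0.059 [0.55376103 0.00292271 0.059     ] 0.03792352466458246 33.122727995247196
side 0.055 [ 0.55417838 -0.0005856   0.055     ] 0.03649361148310885 28.145349942365655
side 0.057 [ 0.55369631 -0.00274876  0.057     ] 0.03508839936865712 25.40108029215816
side 0.059 [ 0.55321423 -0.00491191  0.059     ] 0.03377026986832909 22.435313577251417
line 33.160500575781754 [ 0.53694808 -0.00877389  0.095     ] [ 0.52392368 -0.017284    0.095     ]
axis lateral offset of line from D (mm) -0.6202628243176689
t 11.5 eef [0.5346 0.1613 0.1987] phi 125.77 zax [ 0.001  0.    -1.   ] d_tool mm [-137.9 -115.    48.7] grip 0.0881 F [ 0.7  0.3 -0.6] j6 -2.11
```

The bar heading is 33° from both the white line and the pointer tip. The zero mark is at -7°, so the knob must turn about 40° clockwise. Moving over the knob with jaw heading 123°.

```bash
python3 -m pendant '-15 -13 0 0;-35 -29 0 0;-40 -33 0 0;-33 -28 0 0;-15 -12 0 0;0 0 0 0.046;0 0 0 0;0 0 0 0'
python3 -c "
from h import *
to([.522,-.0178,.13])"
```

```text
time: 12.3
eef_pos: [0.5212, -0.0158, 0.1968]
ee_rot: [0.476, 0.88, -0.0, -0.001]
force: [-0.3, -0.3, -0.3]
grip_width: 0.0882
t 12.3 eef [ 0.5212 -0.0158  0.1968] phi 123.19 zax [-0.002  0.001 -1.   ] d_tool mm [-2.2 -0.3 66.8] grip 0.0882 F [-0.3 -0.3 -0.3] j6 -2.41
```

```bash
python3 -m pendant '-2 0 15 0;0 0 25 0;0 0 25 0;0 0 15 0;0 0 0 0;0 0 0 0'
python3 -c "
from h import *
to([.522,-.0178,.083])
im=cams.snapshot('side');cv2.imwrite('pics/side6.png',cv2.resize(im[80:240,180:340],(600,600)))"
```

```text
time: 12.9
eef_pos: [0.5229, -0.0172, 0.1179]
ee_rot: [0.476, 0.88, -0.0, -0.0]
force: [0.9, -1.2, -0.1]
grip_width: 0.0881
t 12.9 eef [ 0.5229 -0.0172  0.1179] phi 123.22 zax [-0.001  0.    -1.   ] d_tool mm [-0.1 -1.  34.9] grip 0.0881 F [ 0.9 -1.2 -0.1] j6 -2.41
```

View pics/side6.png

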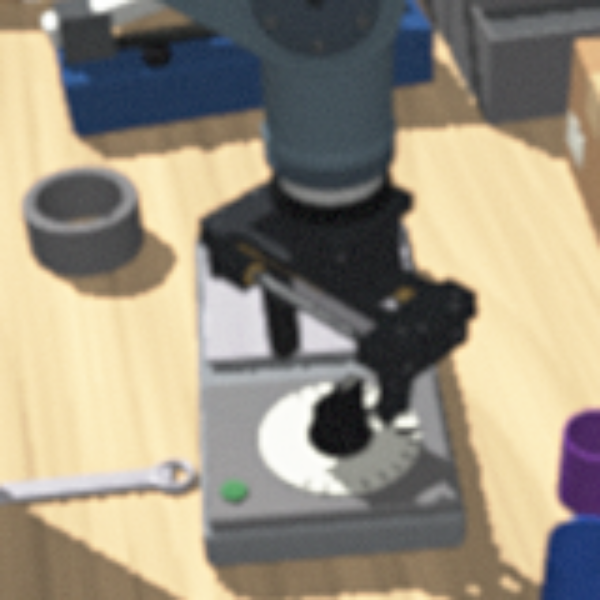

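The fingers stand on either side of the bar, crop (285,340) and (395,400), clear of the tin.

```bash
python3 -m pendant '0 -1 12 0;0 0 12 0;0 0 7 0;0 0 2 0;0 0 0 0;0 0 0 0'
python3 -m pendant '0 0 0 0;0 0 0 0;0 0 0 0;0 0 0 0;0 0 0 0;0 0 0 0;0 0 0 0;0 0 0 0;0 0 0 0;0 0 0 0' 1 15
python3 -c "
from h import *
from workcell import sensors
to([.522,-.0178,.083]); print(sensors.sense()['wrist_torque'])"
```

```text
time: 13.55
eef_pos: [0.5224, -0.0184, 0.0852]
ee_rot: [0.476, 0.879, 0.0, 0.0]
force: [0.4, 0.3, 0.4]
grip_width: 0.0884
time: 14.55
eef_pos: [0.5221, -0.0181, 0.085]
ee_rot: [0.476, 0.879, 0.0, -0.0]
force: [-0.3, 0.8, 0.5]
grip_width: 0.014
t 14.55 eef [ 0.5221 -0.0181  0.085 ] phi 123.12 zax [-0.  0. -1.] d_tool mm [0.3 0.1 2. ] grip 0.014 F [-0.3  0.8  0.5] j6 -2.41
[0.19788308 0.11457238 0.02118189]
```

```bash
python3 -m pendant '0 0 0 0.08;0 0 0 0.1;0 0 0 0.1;0 0 0 0.1;0 0 0 0.1;0 0 0 0.1;0 0 0 0.08;0 0 0 0.04;0 0 0 0;0 0 0 0;0 0 0 0' 1 25
python3 -c "
from h import *
from workcell import sensors
to([.522,-.0178,.083]); print(sensors.sense()['wrist_torque'])"
```

```text
time: 15.65
eef_pos: [0.522, -0.0177, 0.085]
ee_rot: [0.749, 0.663, 0.0, -0.001]
force: [-0.7, 4.2, 2.3]
grip_width: 0.0142
t 15.65 eef [ 0.522  -0.0177  0.085 ] phi 83.08 zax [-0.001  0.001 -1.   ] d_tool mm [-0.1  0.1  2. ] grip 0.0142 F [-0.7  4.2  2.3] j6 -1.71
[ 0.91334392  0.19465903 -0.0402159 ]
```

Turned. Now I release, raise clear, back away and look.

```bash
python3 -m pendant '0 0 0 0;0 0 0 0;0 0 0 0;0 0 0 0;0 0 0 0;0 0 0 0;0 0 0 0;0 0 0 0' -1
python3 -m pendant '0 0 -10 0;0 0 -30 0;0 0 -40 0;0 0 -40 0;-40 0 0 0;-45 0 0 0;-45 0 0 0;-45 0 0 0;-45 0 0 0;-45 0 0 0;0 0 0 0;0 0 0 0'
python3 - <<'E'
from h import *
to([.522,-.0178,.15])
im=cams.snapshot('top');cv2.imwrite('pics/top7.png',im)
s=cams.snapshot('side');cv2.imwrite('pics/side7.png',s)
a=cv2.convertScaleAbs(cv2.resize(im[172:232,218:278],(600,600),interpolation=cv2.INTER_CUBIC),alpha=1.5)
cv2.imwrite("pics/dial7.png",a)
E
```

```text
time: 16.45
eef_pos: [0.5222, -0.0183, 0.085]
ee_rot: [0.749, 0.663, -0.0, 0.0]
force: [-0.6, 0.0, -0.3]
grip_width: 0.0757
time: 17.65
eef_pos: [0.4897, -0.2822, 0.2054]
ee_rot: [0.75, 0.662, 0.0, -0.0]
force: [-0.5, -0.4, 0.1]
grip_width: 0.0883
t 17.65 eef [ 0.4897 -0.2822  0.2054] phi 82.89 zax [ 0.  0. -1.] d_tool mm [266.3  -0.6  55.5] grip 0.0883 F [-0.5 -0.4  0.1] j6 -2.18
```

View pics/dial7.png

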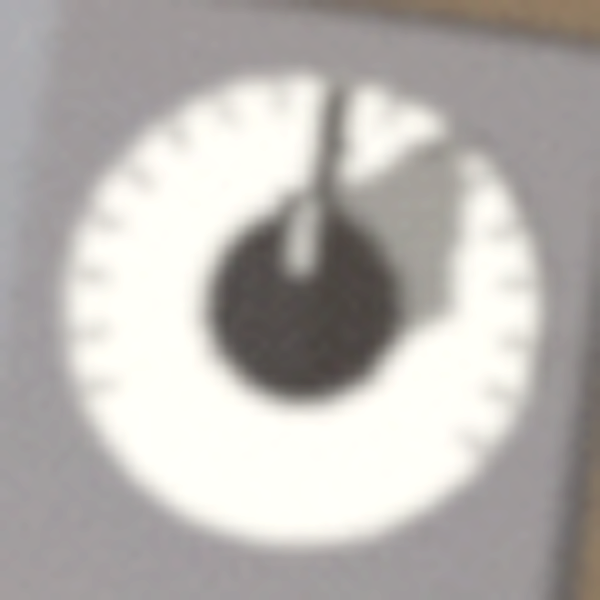

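View pics/top7.png

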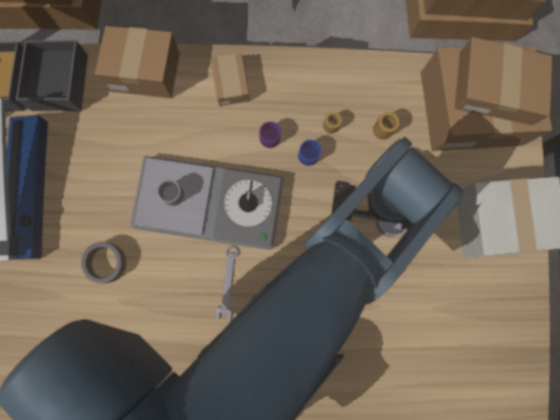

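View pics/side7.png

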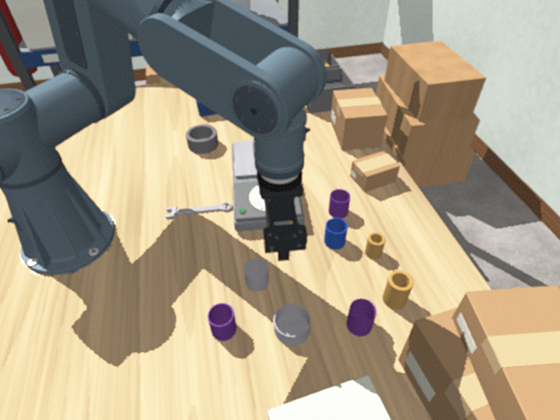

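The pointer now runs straight into the thick mark, (325,190) to (338,90) in the dial crop. The tin stands on the pan at top (170,191). A numeric check of both.

```bash
python3 - <<'E'
from h import *
def prof(f,rows):
    im=cv2.imread(f); g=cv2.cvtColor(im[172:232,218:278],cv2.COLOR_BGR2GRAY); g=cv2.resize(g,(600,600),interpolation=cv2.INTER_CUBIC).astype(float)
    r=[]
    for y in rows:
        w=np.clip(90-g[y,290:370],0,None)
        if w.sum()>0: r.append((w@np.arange(290,370)/w.sum(),y))
    return r
A=prof("pics/top7.png",range(90,180,5)); M=prof("pics/top5.png",range(95,140,5))
C=plane("top",(247.68,202.61),.055)
def px(q):return(218+(q[0]+.5)/10-.5,172+(q[1]+.5)/10-.5)
for nm,L in(("after",A),("mark before",M)):
    print(nm,[(round(x),y,round(float(np.degrees(np.arctan2(*(plane("top",px((x,y)),.055)-C)[[1,0]]))),1)) for x,y in L])
t=cv2.imread("pics/top7.png")
cv2.imwrite("pics/pan7.png",cv2.convertScaleAbs(cv2.resize(t[150:245,125:225],(800,760),interpolation=cv2.INTER_CUBIC)[:600],alpha=1.5))
a,b=[plane("top",px(q),.095) for q in((308,205),(299,268))]; d=a-b; print("line",np.degrees(np.arctan2(d[1],d[0])))
E
```

```text
after [(336, 100, -7.4), (335, 105, -7.3), (334, 110, -7.2), (334, 115, -7.3), (333, 120, -7.3), (332, 125, -7.4), (332, 130, -7.6), (332, 135, -7.7), (332, 140, -8.1), (332, 145, -8.4), (331, 150, -8.4), (330, 155, -8.3), (328, 160, -8.1), (328, 165, -8.1), (327, 170, -8.2), (326, 175, -8.2)]
mark before []
line -6.036006791406075
```

View pics/pan7.png

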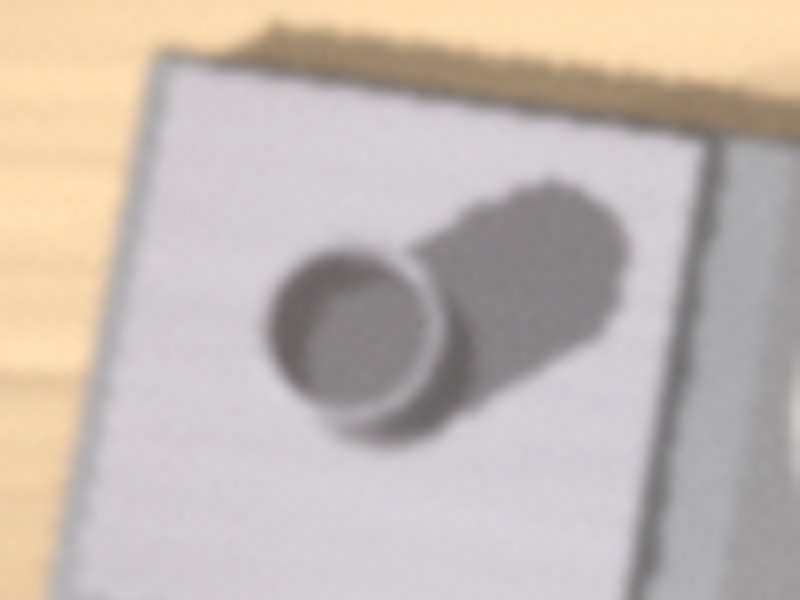

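```bash
python3 - <<'E'
from h import *
print("tin",plane("top",(169.2,191.4),.11))
t=cv2.imread("pics/top7.png")
cv2.imwrite("pics/pan8.png",cv2.convertScaleAbs(cv2.resize(t[150:245,125:225],(600,570),interpolation=cv2.INTER_CUBIC),alpha=1.5))
E
```

```text
tin [0.53509024 0.16016762 0.11      ]
```

View pics/pan8.png

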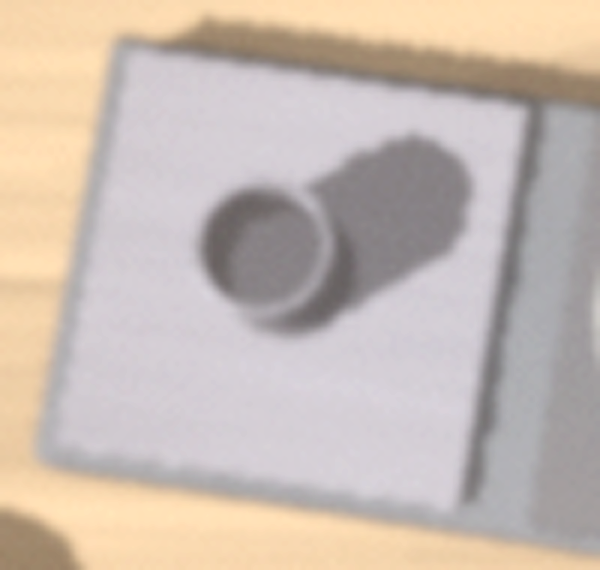

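```bash
python3 - <<'E'
from h import *
q=[plane("top",(125+(x+.5)/6-.5,150+(y+.5)/6-.5),.05) for x,y in((123,45),(530,103),(467,508),(55,455))]
q=np.array(q);print(q.round(4),"centre",q.mean(0),[np.linalg.norm(q[i]-q[i-1]).round(4) for i in range(4)])
E
```

```text
[[0.6282 0.2369 0.05  ]
 [0.6085 0.0697 0.05  ]
 [0.4447 0.0873 0.05  ]
 [0.4605 0.2531 0.05  ]] centre [0.53546838 0.16175702 0.05      ] [np.float64(0.1685), np.float64(0.1683), np.float64(0.1647), np.float64(0.1666)]
```

The tin is within about 2 mm of the pan's centre, and the pointer within about 1° of the mark. The arm touches nothing, so I hand in.

```bash
python3 -c "
from workcell import workorder
print(workorder.finish_job())"
```

```text
the job is handed in; nothing more can be done
None
```

The empty narrow tin is standing upright on the middle of the pan and the scale is tared. I placed the tin first, then turned the knob about 40° clockwise to zero. I handed the job in at about 18 s, with the gripper open and clear of everything.

- **Tin:** in the last top picture its centre is at (0.535, 0.160), against a pan centre of (0.535, 0.162), so about 2 mm off. An earlier rough side-view reading put it about 5 mm off; I trusted the sharper top view.
- **Pointer:** it runs straight into the thick mark. It measures about -8.2° and the mark about -7.3°. The white line on the knob's top reads -6.0° and the scale's own heading -7.0°. All agree to about 1°, with the small differences down to picture resolution.
- **Pan height:** the triangulated corners averaged 46 mm against the stated 50 mm. Contact when setting the tin down came at 50 mm.
- **Failed check:** one script reading of the mark from the earlier picture came back empty. I used the reading from the last picture instead.

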